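# Change over the kitchen water filters

### The job

Two filter stands on the kitchen counter each have a ball valve; a lever along the pipe is open, across it is shut. Change the water over to the other filter without cutting it off: first turn the shut valve fully open against its stop, and only then turn the valve that was open at the start fully shut against its stop. Leave everything else on the counter where it stands, and finish clear of the levers.

Things in the scene. Friction and masses are not known exactly. Their poses are not given: they have to be found in the camera images.
- valve_duty (a joint): Ball-valve lever on the filter stand in service (starts open, 1.35 to 1.57). 0 = shut stop: lever across the pipe, pointing to the stand's -x (robot) side; 1.571 = open stop: along the pipe, pointing to the stand's -y. Opens counter-clockwise seen from above, vertical axis, hard stops. Stays where left; 0.35 N m turns it (4 N at 90 mm), so closed fingers can push it.
- axis_duty (a point): Point on that valve's turning axis at lever mid-height, 135 mm above the counter; fixed to the stand, does not turn with the lever. Axes: stand's x (away from the robot, yawed up to 0.3 rad), y along the pipe, z up. Pipe 18 mm thick, 60 mm below this point, y -95 to +95; brass valve body 38 mm thick on it, y -46 to +46. The stand is fixed; it may be left or right.
- tip_duty (a point): Outer end of that lever, 120 mm from the turning axis, at mid-height. Its black rubber sleeve runs from 45 to 120 mm from the axis, 20 mm wide, 14 mm tall.
- cartridge_duty (a point): Centre of that stand's white cylindrical filter cartridge, 64 mm thick, 245 mm long along the stand's y, fixed 135 mm above and 45 mm beyond (+x) the lever's axis point. It overhangs the open lever: a vertical gripper does not fit there, one tilted some 40 degrees from the robot's side does. Two upright posts at y -90 and +90 mm, 85 mm beyond the axis point, carry it.
- valve_standby (a joint): Ball-valve lever on the filter stand that is spare (starts shut, 0 to 0.25). 0 = shut stop: lever across the pipe, pointing to the stand's -x (robot) side; 1.571 = open stop: along the pipe, pointing to the stand's -y. Opens counter-clockwise seen from above, vertical axis, hard stops. Stays where left; 0.35 N m turns it (4 N at 90 mm), so closed fingers can push it.
- axis_standby (a point): Point on that valve's turning axis at lever mid-height, 135 mm above the counter; fixed to the stand, does not turn with the lever. Axes: stand's x (away from the robot, yawed up to 0.3 rad), y along the pipe, z up. Pipe 18 mm thick, 60 mm below this point, y -95 to +95; brass valve body 38 mm thick on it, y -46 to +46. The stand is fixed; it may be left or right.
- tip_standby (a point): Outer end of that lever, 120 mm from the turning axis, at mid-height. Its black rubber sleeve runs from 45 to 120 mm from the axis, 20 mm wide, 14 mm tall.
- cartridge_standby (a point): Centre of that stand's white cylindrical filter cartridge, 64 mm thick, 245 mm long along the stand's y, fixed 135 mm above and 45 mm beyond (+x) the lever's axis point. It overhangs the open lever: a vertical gripper does not fit there, one tilted some 40 degrees from the robot's side does. Two upright posts at y -90 and +90 mm, 85 mm beyond the axis point, carry it.
- dish: Bystander: white square dish, 100 x 100 x 45 high (mm), loose on the counter; origin under its centre.
- mug: Bystander: white mug, 80 across, 85 high (mm), loose on the counter; origin under its centre.
- soap: Bystander: green glass bottle, 70 across, 130 high (mm), loose on the counter; origin under its centre.
- spanner: Bystander: open-ended spanner lying flat, 180 long (mm), loose on the counter; origin under its centre.

How it is judged:
On the way, in this order (a step that is already met when the one before it is completed fails the run):
1. the spare filter's valve is open at its stop while the other is still open (value of joint valve_standby above 1.45 rad and value of joint valve_duty above 1.1 rad), for 0.2 s.
2. the valve that was open at the start is shut at its stop (value of joint valve_duty below 0.12 rad and value of joint valve_standby above 1.45 rad), for 0.2 s.
At the end, for the whole second after the job is handed in: The valve that was shut at the start is open within 0.12 rad (7 degrees) of its stop (joint above 1.45), and the one that was open is shut within 0.12 rad of its stop (joint below 0.12) (all of step 2); the robot touches nothing.
It fails at once if the water is cut off: the first valve is turned towards shut (joint below 1.1) before the other is open (joint above 1.3) (value of joint valve_duty below 1.1 rad and value of joint valve_standby below 1.3 rad).
It fails at once if a bystander is pushed more than 30 mm or knocked over (distance of any of dish, mug, soap, spanner from where it was at the start of the episode above 0.03 m or angle between any of dish, mug, soap, spanner's own z axis and vertical above 0.5 rad).
It also fails if it takes over 69 s, if anything falls off the work surface, if the arm or the gripper's body presses on something with over 40 N, if the wrist force passes 120 N, or if a joint passes its speed limit or range.

### The arm

A 6-joint arm with a two-finger parallel gripper is mounted at the origin on the work surface. World frame = base frame: x ahead of the robot, y to its left, z up, the work surface at z = 0. Lengths are in m, angles in rad, forces in N, time in s.
With the tool pointing down it reaches from about 0.275 to 0.825 m from the base axis. Payload 5.2 kg.
Tool frame: the origin (TCP) lies midway between the tips of the shut fingers; the grasp point (between the pads) lies 19 mm behind it; z points along the fingers, y is the direction in which the jaws open and shut (so a half turn about z gives the same grasp; the last joint's range is limited). The gripper opens to 93 mm and grips with 3 to 60 N. Pads are 15 mm wide; open, the fingers measure 128 mm over their backs; the gripper's body (75 mm by 188 mm) begins 65 mm behind the grasp point.
Start: joints at [-1.414, 0.259, 1.535, -0, 1.348, -0.203], TCP at [0.194, -0.515, 0.219] pointing down, gripper open.
Joint ranges: [-3.14, 3.14], [-0.91, 2.08], [0.19, 2.58], [-1.22, 4.36], [0.22, 2.71], [-3.12, 3.12]. Speed limits (rad/s): [2.57, 2.57, 3.14, 3.14, 3.14, 3.14].

### API

Orientations are given as [roll, pitch, yaw] about the fixed x, y, z axes, in that order (R = Rz(yaw) Ry(pitch) Rx(roll)).
In Python, from cell import * gives the robot as it stands.
- The arm moves only by the shell command python3 -m jog 'ROWS' [FORCE]. ROWS is JSON, a list of rows, each a list of 7 numbers: the shift along the tool's x, y, z in cm, then the turn, a rotation vector about the tool's x, y, z in degrees, then the gripper command: -1 is fully open, 1 is shut, values between are in proportion. A call has 1 to 8 rows; each row is the pose to reach, as a shift and turn from the pose commanded when the call began, along the tool's axes at that moment; what a row does not reach only later rows make up. A row lasts 1/10 s, in which the tool goes at most 50 mm and 8.59 degrees, less where a joint would pass 70% of its speed; a pose out of reach is approached as far as the arm can. A call with a gripper value outside its range is refused whole. The fingers move at their own pace and stop on an object; FORCE is the grip in N (left out, the last holds). Time passes only in rows, so rows that repeat a pose let the fingers close. It gives the time, the measured TCP pose, the force and the opening at its end, in the units of the state.
- get_state(): the state, without advancing time (a new reading comes with each control period).
- capture(name): name is "scene" or "side" or "wrist"; returns a dict with "img" (384x512x3 uint8, red, green, blue), "fx", "fy", "cx", "cy" (pixels), "rvec" (rotation vector, rad) and "tvec" (3), from world to camera coordinates, as OpenCV has them. Camera axes: x right, y down, z forward; pixel columns grow to the right and rows downward; lengths in m; the calibration is good to about 2 mm. A picture is of the moment at which its call begins. There is no depth.
- close_job(): hands the job in, once; it reports no verdict.
The state is a dict: "time": time; "joints": joint angles; "qvel": joint speeds; "tau": joint torques, N m; "eef_pos": TCP position; "tool_rot": TCP orientation; "force": force on the tool from outside, world axes, zero at the start; "wrist_torque": the same for the moment, N m; "opening": finger opening in m.
Only numpy, scipy, OpenCV 4.12 (cv2) and the standard library are available. Lean on these libraries where they do the work, as an engineer would, in place of code of your own. Each camera call takes 0.05 s, during which the arm holds its last target. There are 200 camera calls.

## Working session

There is one attempt and no reset: what is moved stays moved. The work goes in short steps, Python scripts to look and compute and a shell command to move; the robot and the scene stay as the last step left them, time stands still between calls to the robot, and variables do not carry over. Pictures are saved under pics/ and viewed, about 8 in all and at most 12, crops included, and the job is handed in when it is done.

```bash
mkdir -p pics; python3 - <<'E'
from cell import *
import cv2, numpy as np
for n in ("scene","side"):
    c=capture(n); cv2.imwrite(f"pics/{n}0.png",cv2.cvtColor(c["img"],cv2.COLOR_RGB2BGR))
    R=cv2.Rodrigues(np.array(c["rvec"]))[0]; print(n,c["fx"],c["cx"],c["cy"],"cam pos",-R.T@np.array(c["tvec"]))
    np.savez(f"pics/{n}0.npz",**c)
print(get_state())
E
```

```text
scene 448.0073517160523 263.2096429165927 194.64816573608445 cam pos [ 1.31697478 -0.171084    1.57520057]
side 426.4991919362101 259.2867451500087 194.30849283495377 cam pos [ 0.15191342 -1.17286847  1.08498872]
{'time': 0.1, 'joints': array([-1.41382830e+00,  2.59277841e-01,  1.53594360e+00, -2.27784646e-05,
        1.34799028e+00, -2.02831813e-01]), 'qvel': array([-0.00189882, -0.00117083, -0.00159306, -0.00020833,  0.00108403,
       -0.00052459]), 'tau': array([ 1.70755127e-03, -4.38212550e+01, -2.84642977e+01,  7.21083675e-02,
        3.61565966e-02, -5.24022289e-05]), 'eef_pos': array([ 0.19356955, -0.51430232,  0.21790873]), 'tool_rot': array([-3.14000230e+00, -3.04400430e-04,  3.59804651e-01]), 'force': array([ 0.3756498 , -0.53644814,  0.0264527 ]), 'wrist_torque': array([0.02205006, 0.03534947, 0.01154399]), 'opening': 0.09309161778336401}
```

View pics/scene0.png

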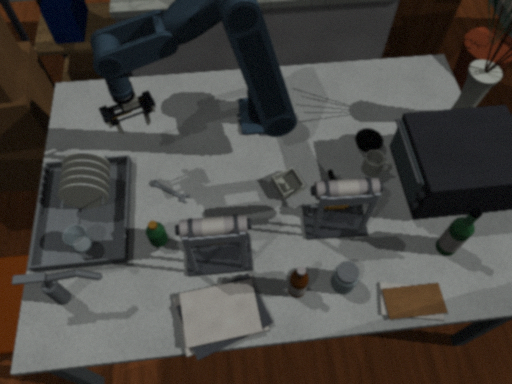

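View pics/side0.png

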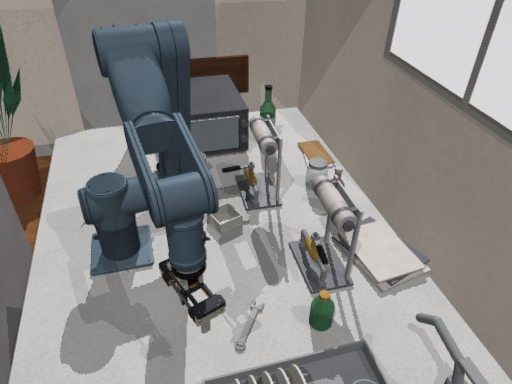

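Both views show the same layout. The near (-y) stand has its lever at side px (320,250), along the pipe, so it is duty. The far (+y) stand has its lever at (232,169), toward the robot, so it is standby. I'll zoom in on both.

```bash
python3 - <<'E'
import cv2, numpy as np
s=cv2.imread("pics/side0.png"); c=cv2.imread("pics/scene0.png")
a=cv2.resize(s[105:305,205:375],None,fx=3,fy=3,interpolation=2)
b=cv2.resize(c[155:285,160:400],None,fx=3.3,fy=3.3,interpolation=2)
b=cv2.convertScaleAbs(b,alpha=1.8)
cv2.imwrite("pics/a.png",a);cv2.imwrite("pics/b.png",b);print(a.shape,b.shape)
E
```

```text
(600, 510, 3) (429, 792, 3)
```

View pics/a.png

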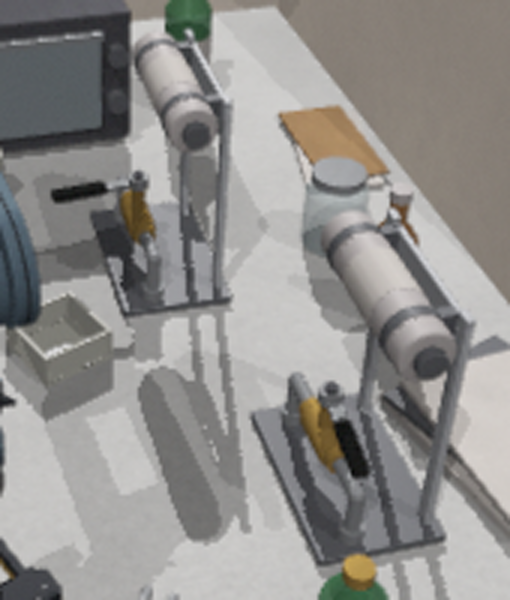

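View pics/b.png

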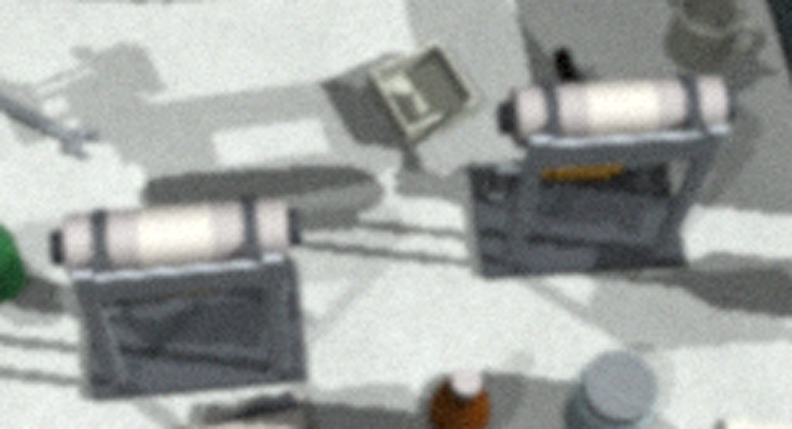

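```bash
cat > h.py <<'E'
import numpy as np, cv2
def ray(c,u,v):
    R=cv2.Rodrigues(np.array(c["rvec"],float))[0]; o=-R.T@np.array(c["tvec"],float)
    d=R.T@np.array([(u-c["cx"])/c["fx"],(v-c["cy"])/c["fy"],1.]); return o,d
def plane(c,u,v,z):
    o,d=ray(c,u,v); return o+d*(z-o[2])/d[2]
E
python3 - <<'E'
from h import *
s=dict(np.load("pics/side0.npz")); c=dict(np.load("pics/scene0.npz"))
S=lambda u,v,z:plane(s,205+u/3,105+v/3,z).round(4)
C=lambda u,v,z:plane(c,160+u/3.3,155+v/3.3,z).round(4)
for n,a,t,k1,k2,kn in (("standby",(139,184),(52,195),(510,116),(730,99),(196,134)),("duty",(333,398),(359,466),(58,246),(294,226),(432,361))):
    A=S(*a,.135);T=S(*t,.135);p=C(*k1,.27);q=C(*k2,.27);d=(q-p);yaw=np.arctan2(-d[0],d[1])
    ct=(p+q)/2; ax=ct-.045*np.array([np.cos(yaw),np.sin(yaw),0])
    print(n,"axis side",A,"tip",T,np.linalg.norm(T-A),"cart ends",p,q,np.linalg.norm(d),"yaw",yaw,"axis from cart",ax,"knob side",S(*kn,.27))
    v=T-A; print(" joint", np.arctan2(v[1],v[0])-yaw-np.pi)
E
```

```text
standby axis side [0.5305 0.2111 0.135 ] tip [0.4121 0.2131 0.135 ] 0.11841689068709746 cart ends [0.5687 0.1115 0.27  ] [0.5727 0.3427 0.27  ] 0.2312345994871875 yaw -0.017299312155871292 axis from cart [0.52570673 0.22787843 0.27      ] knob side [0.5727 0.1045 0.27  ]
 joint 0.00040902661066688495
duty axis side [ 0.6273 -0.2456  0.135 ] tip [ 0.6152 -0.3472  0.135 ] 0.10231798473386777 cart ends [ 0.6673 -0.3522  0.27  ] [ 0.6704 -0.1218  0.27  ] 0.23042085409094376 yaw -0.01345404927337769 axis from cart [ 0.62385407 -0.23639459  0.27      ] knob side [ 0.6725 -0.3524  0.27  ]
 joint -4.817471104193672
```

```bash
cat >> h.py <<'E'
from scipy.spatial.transform import Rotation as Ro
DOWN40=[np.pi,-0.698,0.]
def to(targets,rpy=DOWN40):
    "print jog shift (cm) and turn (deg) from the present pose for world targets"
    from cell import get_state
    s=get_state(); R=Ro.from_euler("xyz",s["tool_rot"])
    print("t",round(s["time"],2),"tcp",s["eef_pos"].round(4),"rpy",s["tool_rot"].round(3),"F",s["force"].round(1))
    rv=np.degrees((R.inv()*Ro.from_euler("xyz",rpy)).as_rotvec()).round(1)
    for t in targets: print(t,"->",(R.inv().apply(np.array(t)-s["eef_pos"])*100).round(1),rv)
E
python3 - <<'E'
from h import *
to([(.38,-.25,.34),(.38,.0,.34),(.38,.26,.34)])
E
```

```text
t 0.1 tcp [ 0.1936 -0.5143  0.2179] rpy [-3.14 -0.    0.36] F [ 0.4 -0.5  0. ]
(0.38, -0.25, 0.34) -> [ 26.8 -18.2 -12.2] [-7.3 39.6 19.7]
(0.38, 0.0, 0.34) -> [ 35.6 -41.6 -12.1] [-7.3 39.6 19.7]
(0.38, 0.26, 0.34) -> [ 44.7 -65.9 -12.1] [-7.3 39.6 19.7]
```

```bash
python3 -m jog '[[4,-3,-3,0,0,0,1],[8,-6,-6,0,8,4,1],[13,-9,-9,-3,16,8,1],[18,-12,-12,-4,24,12,1],[22,-15,-12,-6,32,16,1],[26.8,-18.2,-12.1,-7.3,39.6,19.7,1],[26.8,-18.2,-12.1,-7.3,39.6,19.7,1],[26.8,-18.2,-12.1,-7.3,39.6,19.7,1]]'; python3 - <<'E'
from h import *
to([(.38,.0,.34),(.36,.26,.34)])
E
```

```text
time: 0.9
eef_pos: [0.3811, -0.2452, 0.3392]
tool_rot: [3.141, -0.701, 0.003]
force: [-1.1, -0.8, 0.4]
opening: 0.0339
t 0.9 tcp [ 0.3811 -0.2452  0.3392] rpy [ 3.141e+00 -7.010e-01  3.000e-03] F [-1.1 -0.8  0.4]
(0.38, 0.0, 0.34) -> [  0.  -24.5  -0.1] [-0.1 -0.2  0.1]
(0.36, 0.26, 0.34) -> [ -1.5 -50.5  -1.4] [-0.1 -0.2  0.1]
```

```bash
python3 -m jog '[[0,-5,0,0,0,0,1],[0,-10,0,0,0,0,1],[0,-15,0,0,0,0,1],[0,-20,0,0,0,0,1],[-1,-25,-1,0,0,0,1],[-1.5,-30,-1.4,0,0,0,1],[-1.5,-35,-1.4,0,0,0,1],[-1.5,-40,-1.4,0,0,0,1]]'
python3 -m jog '[[0,-5,0,0,0,0,1],[0,-8,0,0,0,0,1],[0,-8,0,0,0,0,1],[0,-8,0,0,0,0,1]]'; python3 - <<'E'
from h import *
from cell import *
c=capture("wrist"); np.savez("pics/w1.npz",**c); cv2.imwrite("pics/w1.png",cv2.cvtColor(c["img"],4))
to([(.43,.28,.2)])
E
```

```text
time: 1.7
eef_pos: [0.3562, 0.0544, 0.3322]
tool_rot: [3.139, -0.669, -0.013]
force: [-0.9, 0.4, -1.0]
opening: 0.0003
time: 2.1
eef_pos: [0.3577, 0.1356, 0.3317]
tool_rot: [3.141, -0.668, -0.011]
force: [0.3, -0.3, 0.0]
opening: 0.0008
t 2.15 tcp [0.3573 0.1389 0.3321] rpy [-3.139 -0.669 -0.008] F [ 0.8 -0.2  0.3]
(0.43, 0.28, 0.2) -> [ -2.6 -14.1  14.8] [ 0.1  1.7 -0.4]
```

View pics/w1.png

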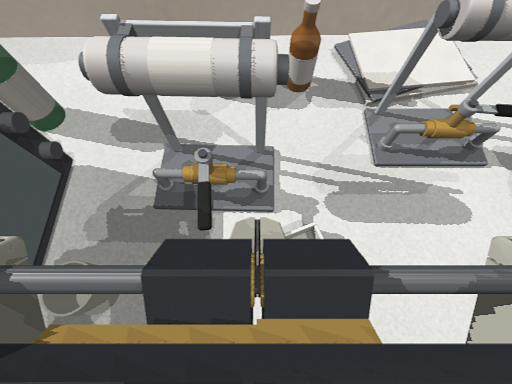

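The wrist view shows standby's bolt at (203,156), its sleeve ending at (204,227), and its cartridge spanning (82,65) to (287,68). The duty bolt is at (470,98).

```bash
python3 - <<'E'
from h import *
c=dict(np.load("pics/w1.npz"))
for n,u,v,z in (("bolt top",203,153,.15),("axis",203,165,.135),("tip",204,225,.135),("knobL",84,65,.27),("knobR",284,68,.27),("plateL far",168,148,.0),("plateR far",273,147,.0),("plateR near",273,209,.0),("plateL near",154,209,0),("dutybolt",470,100,.145),("duty plate FL",366,110,0),("duty plate NL",376,163,0),("duty plate NR",487,165,0)):
    print(n,plane(c,u,v,z).round(4))
to([(.42,.28,.2)])
E
```

```text
bolt top [0.5297 0.2176 0.15  ]
axis [0.5167 0.2195 0.135 ]
tip [0.4181 0.2112 0.135 ]
knobL [0.5827 0.3439 0.27  ]
knobR [0.575  0.1001 0.27  ]
plateL far [0.635 0.331 0.   ]
plateR far [0.635  0.0963 0.    ]
plateR near [0.4884 0.1014 0.    ]
plateL near [0.4911 0.3419 0.    ]
dutybolt [ 0.6345 -0.2386  0.145 ]
duty plate FL [ 0.7361 -0.1297  0.    ]
duty plate NL [ 0.5917 -0.1266  0.    ]
duty plate NR [ 0.5841 -0.3665  0.    ]
t 2.15 tcp [0.3573 0.1389 0.3321] rpy [-3.139 -0.669 -0.008] F [ 0.8 -0.2  0.3]
(0.42, 0.28, 0.2) -> [ -3.4 -14.1  14.2] [ 0.1  1.7 -0.4]
```

```bash
python3 -m jog '[[0,-5,0,0,0,0,1],[0,-10,2,0,0,0,1],[-1,-12.6,6,0,1,0,1],[-2,-12.6,10,0,1.7,0,1],[-2.5,-12.6,14,0,1.7,0,1],[-2.5,-12.6,15,0,1.7,0,1],[-2.5,-12.6,15,0,1.7,0,1]]'; python3 - <<'E'
from h import *
from cell import *
c=capture("wrist"); np.savez("pics/w2.npz",**c); cv2.imwrite("pics/w2.png",cv2.cvtColor(c["img"],4))
to([(.435,.265,.115)])
E
```

```text
time: 2.85
eef_pos: [0.4327, 0.2572, 0.1961]
tool_rot: [3.137, -0.692, -0.013]
force: [0.1, -0.1, -0.2]
opening: 0.0005
t 2.9 tcp [0.4331 0.2577 0.1983] rpy [ 3.14  -0.696 -0.015] F [ 0.2 -0.1 -0.6]
(0.435, 0.265, 0.115) -> [-5.2 -0.7  6.5] [ 0.7  0.1 -0.7]
```

View pics/w2.png

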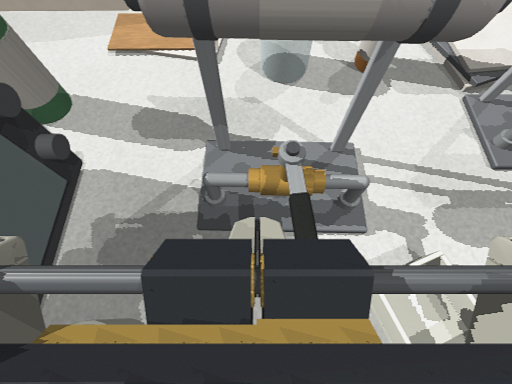

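Lever runs from bolt (291,152) to the sleeve at (303,235). The microwave is at far left, so I'll check clearances before going down.

```bash
python3 - <<'E'
from h import *
w=dict(np.load("pics/w2.npz")); c=dict(np.load("pics/scene0.npz"))
print("bolt",plane(w,291,150,.15),"lever",plane(w,295,190,.142),plane(w,303,230,.142))
for u,v in ((402,112),(391,135),(412,215)): print("mw",plane(c,u,v,.2),plane(c,u,v,.0))
print("mug",plane(c,375,163,.05))
E
```

```text
bolt [0.52706094 0.22169989 0.15      ] lever [0.48737871 0.21970085 0.142     ] [0.44820973 0.21556057 0.142     ]
mw [0.20699458 0.53769784 0.2       ] [0.04556646 0.64077834 0.        ]
mw [0.31514838 0.46397864 0.2       ] [1.69449434e-01 5.56337913e-01 2.22044605e-16]
mw [0.66368742 0.44713693 0.2       ] [0.56867766 0.53704686 0.        ]
mug [0.34052791 0.4299472  0.05      ]
```

```bash
python3 -m jog '[[0,-0.5,0,0,0,0,1],[-2.2,-0.7,2.5,0,0,0,1],[-4.5,-0.7,5.5,0,0,0,1],[-5.2,-0.7,6.5,0,0,0,1],[-5.2,-0.7,6.5,0,0,0,1],[-5.2,-0.7,6.5,0,0,0,1]]'
cat >> h.py <<'E'
def arc(A,yaw,r,z,pts):
    "pts: (theta, d), d>0 trailing (opening push), d<0 other side"
    out=[]
    for th,d in pts:
        t=th+yaw; out.append((A[0]-r*np.cos(t)-d*np.sin(t),A[1]-r*np.sin(t)+d*np.cos(t),z))
    to([tuple(np.round(o,4)) for o in out])
E
python3 - <<'E'
from h import *
arc((.527,.2205),-.02,.09,.115,[(.1,.027),(.3,.027),(.5,.026),(.7,.025),(.9,.023),(1.1,.02),(1.3,.016),(1.45,.013),(1.57,.01),(1.6,.005)])
E
```

```text
time: 3.5
eef_pos: [0.4377, 0.2648, 0.1262]
tool_rot: [-3.136, -0.685, -0.019]
force: [-0.0, 1.2, -0.6]
opening: 0.0003
t 3.5 tcp [0.4377 0.2648 0.1262] rpy [-3.136 -0.685 -0.019] F [-0.   1.2 -0.6]
(np.float64(0.4351), np.float64(0.2402), np.float64(0.115)) -> [-0.9  2.5  0.7] [ 0.4  0.8 -0.8]
(np.float64(0.433), np.float64(0.2216), np.float64(0.115)) -> [-1.   4.3  0.6] [ 0.4  0.8 -0.8]
(np.float64(0.4352), np.float64(0.202), np.float64(0.115)) -> [-0.8  6.3  0.7] [ 0.4  0.8 -0.8]
(np.float64(0.4413), np.float64(0.1833), np.float64(0.115)) -> [-0.3  8.1  1.1] [ 0.4  0.8 -0.8]
(np.float64(0.4519), np.float64(0.1658), np.float64(0.115)) -> [0.5 9.9 1.8] [ 0.4  0.8 -0.8]
(np.float64(0.4669), np.float64(0.1506), np.float64(0.115)) -> [ 1.7 11.4  2.8] [ 0.4  0.8 -0.8]
(np.float64(0.4859), np.float64(0.1389), np.float64(0.115)) -> [ 3.2 12.5  4. ] [ 0.4  0.8 -0.8]
(np.float64(0.5015), np.float64(0.1332), np.float64(0.115)) -> [ 4.4 13.1  5. ] [ 0.4  0.8 -0.8]
(np.float64(0.5151), np.float64(0.1307), np.float64(0.115)) -> [ 5.5 13.3  5.8] [ 0.4  0.8 -0.8]
(np.float64(0.5228), np.float64(0.1305), np.float64(0.115)) -> [ 6.1 13.3  6.3] [ 0.4  0.8 -0.8]
```

```bash
python3 -m jog '[[-0.9,1.2,0.7,0,0,0,1],[-0.9,2.5,0.7,0,0,0,1],[-1,4.3,0.6,0,0,0,1],[-0.8,6.3,0.7,0,0,0,1],[-0.3,8.1,1.1,0,0,0,1],[0.5,9.9,1.8,0,0,0,1],[0.5,9.9,1.8,0,0,0,1]]'
python3 - <<'E'
from h import *
arc((.527,.2205),-.02,.09,.115,[(1.1,.02),(1.3,.016),(1.45,.013),(1.57,.01),(1.6,.005)])
E
```

```text
time: 4.2
eef_pos: [0.4505, 0.1707, 0.1205]
tool_rot: [3.131, -0.682, -0.018]
force: [0.1, -0.7, 0.1]
opening: 0.0004
t 4.2 tcp [0.4505 0.1707 0.1205] rpy [ 3.131 -0.682 -0.018] F [ 0.1 -0.7  0.1]
(np.float64(0.4669), np.float64(0.1506), np.float64(0.115)) -> [1.  2.  1.5] [ 1.3  0.9 -0.8]
(np.float64(0.4859), np.float64(0.1389), np.float64(0.115)) -> [2.4 3.1 2.7] [ 1.3  0.9 -0.8]
(np.float64(0.5015), np.float64(0.1332), np.float64(0.115)) -> [3.7 3.6 3.7] [ 1.3  0.9 -0.8]
(np.float64(0.5151), np.float64(0.1307), np.float64(0.115)) -> [4.7 3.8 4.6] [ 1.3  0.9 -0.8]
(np.float64(0.5228), np.float64(0.1305), np.float64(0.115)) -> [5.3 3.8 5.1] [ 1.3  0.9 -0.8]
```

```bash
python3 -m jog '[[1,2,1.5,0,0,0,1],[2.4,3.1,2.7,0,0,0,1],[3.7,3.6,3.7,0,0,0,1],[3.7,3.6,3.7,0,0,0,1]]'
python3 - <<'E'
from h import *
from cell import *
w=capture("wrist"); s=capture("side"); np.savez("pics/w3.npz",**w)
a=w["img"]; b=s["img"][110:240,195:325]; b=cv2.resize(b,(384,384),interpolation=2)
cv2.imwrite("pics/w3.png",cv2.cvtColor(np.hstack([a[:,100:],b])[:, :800],4))
arc((.527,.2205),-.02,.09,.115,[(1.45,.013),(1.57,.01),(1.6,.005),(1.6,0)])
E
```

```text
time: 4.6
eef_pos: [0.5002, 0.1438, 0.1291]
tool_rot: [3.108, -0.66, -0.016]
force: [-0.7, 0.4, 0.1]
opening: 0.0007
t 4.7 tcp [0.4994 0.1445 0.1291] rpy [ 3.107 -0.661 -0.013] F [-0.4  0.7 -0.4]
(np.float64(0.5015), np.float64(0.1332), np.float64(0.115)) -> [-0.7  1.1  1.3] [ 2.4  2.1 -0.6]
(np.float64(0.5151), np.float64(0.1307), np.float64(0.115)) -> [0.4 1.3 2.1] [ 2.4  2.1 -0.6]
(np.float64(0.5228), np.float64(0.1305), np.float64(0.115)) -> [1.  1.3 2.6] [ 2.4  2.1 -0.6]
(np.float64(0.5278), np.float64(0.1305), np.float64(0.115)) -> [1.4 1.3 2.9] [ 2.4  2.1 -0.6]
```

View pics/w3.png

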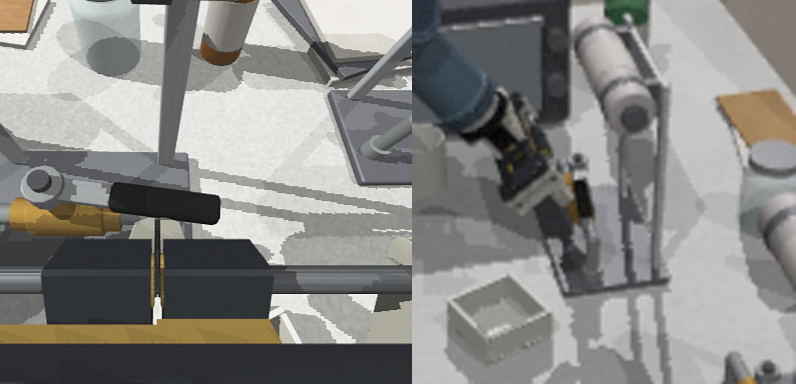

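The lever is nearly open and the fingers are behind it at (160,230). Now I'll push it to its stop.

```bash
python3 -m jog '[[-0.4,1,1,0,0,0,1],[0.4,1.3,2.0,0,0,0,1],[1,1.3,2.4,0,0,0,1],[1.4,1.3,2.8,0,0,0,1],[1.4,1.3,2.8,0,0,0,1]]'
python3 - <<'E'
from h import *
from cell import *
w=capture("wrist"); np.savez("pics/w4.npz",**w); cv2.imwrite("pics/w4.png",cv2.cvtColor(w["img"],4))
m=(w["img"].max(2)<45)&(np.arange(384)[:,None]<235); n,l,st,ce=cv2.connectedComponentsWithStats(m.astype(np.uint8))
for i in range(1,n):
    if st[i,4]>300: print(st[i],ce[i])
to([(.5228,.1305,.115)])
E
```

```text
time: 5.2
eef_pos: [0.5168, 0.1325, 0.1153]
tool_rot: [3.089, -0.628, -0.011]
force: [-20.4, 0.9, -6.0]
opening: 0.0008
[ 188  189  123   46 3963] [248.62477921 205.50668685]
t 5.25 tcp [0.5168 0.1324 0.1152] rpy [ 3.089 -0.628 -0.011] F [-20.6   0.8  -6.7]
(0.5228, 0.1305, 0.115) -> [0.5 0.2 0.4] [ 3.4  4.  -0.4]
```

It takes 20 N where turning needs only 4 N, so the lever is at its stop. Now back off and verify.

```bash
python3 -m jog '[[-1.5,0,-1,0,0,0,1],[-2,0,-4,0,2,0,1],[-2,0,-8,3,4,0,1],[-2,0,-12,3.4,4,0,1],[-2,0,-16,3.4,4,0,1],[-2,0,-16,3.4,4,0,1]]'
python3 - <<'E'
from h import *
from cell import *
w=capture("wrist"); np.savez("pics/w5.npz",**w); cv2.imwrite("pics/w5.png",cv2.cvtColor(w["img"],4))
to([(.42,-.1,.30),(.5,-.34,.26)])
E
```

```text
time: 5.85
eef_pos: [0.4134, 0.1438, 0.2428]
tool_rot: [-3.127, -0.724, -0.011]
force: [0.5, 0.3, 0.5]
opening: 0.0005
t 5.9 tcp [0.4139 0.1438 0.2438] rpy [-3.128 -0.725 -0.011] F [-0.4  0.8  2. ]
(0.42, -0.1, 0.3) -> [ 4.4 24.3 -4. ] [-0.4 -1.6 -0.5]
(0.5, -0.34, 0.26) -> [ 7.9 48.3  4.2] [-0.4 -1.6 -0.5]
```

View pics/w5.png

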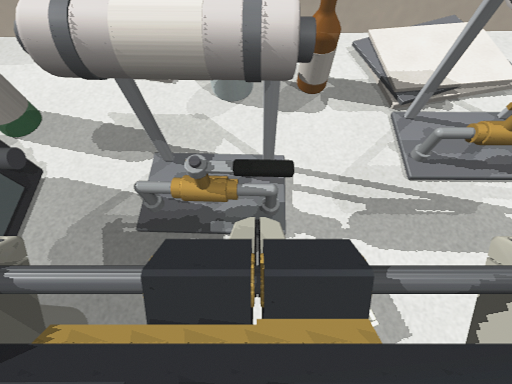

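The standby lever (sleeve 233–293, row 167) lies parallel to the pipe (row 187), so it is fully open. On to duty.

```bash
python3 -m jog '[[1,4,-2,0,0,0,1],[2,9,-4,0,0,0,1],[3,14,-5,0,0,0,1],[4.4,19,-4,0,0,0,1],[4.4,24,-4,0,0,0,1],[4.4,29,-3,0,0,0,1],[4.4,34,-3,0,0,0,1],[4.4,38,-3,0,0,0,1]]'
python3 -m jog '[[0.5,5,1,0,0,0,1],[1,8,2,0,0,0,1],[1,8,2,0,0,0,1],[1,8,2,0,0,0,1]]'
python3 - <<'E'
from h import *
from cell import *
w=capture("wrist"); np.savez("pics/w6.npz",**w); cv2.imwrite("pics/w6.png",cv2.cvtColor(w["img"],4))
to([(.57,-.33,.243)])
E
```

```text
time: 6.7
eef_pos: [0.4155, -0.0991, 0.2746]
tool_rot: [-3.13, -0.716, -0.011]
force: [1.1, -0.4, 0.4]
opening: 0.0007
time: 7.1
eef_pos: [0.4363, -0.1781, 0.2643]
tool_rot: [-3.125, -0.713, -0.015]
force: [0.4, 0.6, -0.3]
opening: 0.0001
t 7.15 tcp [ 0.4364 -0.1771  0.2647] rpy [-3.126 -0.714 -0.013] F [-0.2 -0.5 -0.6]
(0.57, -0.33, 0.243) -> [ 8.8 15.3 10.3] [-0.4 -0.9 -0.5]
```

View pics/w6.png

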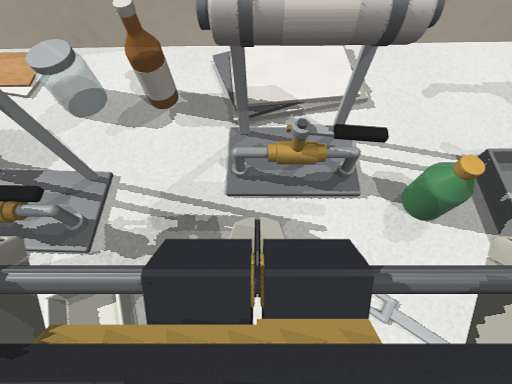

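The duty bolt is at (302,125) and its sleeve runs (333,132) to (387,134), so it is open. Soap is at (435,195), standing right of the lever.

```bash
python3 - <<'E'
from h import *
c=dict(np.load("pics/w6.npz")); s=dict(np.load("pics/side0.npz"))
for n,u,v,z in (("bolt",302,122,.15),("sleeve start",333,132,.14),("tip",386,134,.138),("knobL",203,12,.27),("knobR",438,7,.27),("soap base",428,208,.0),("soap cap",471,166,.13),("post R base",342,125,.0)):
    print(n,plane(c,u,v,z).round(4))
print("soap side",plane(s,322,296,.13),plane(s,321,318,.03))
E
```

```text
bolt [ 0.6257 -0.2395  0.15  ]
sleeve start [ 0.6159 -0.2831  0.14  ]
tip [ 0.613  -0.3566  0.138 ]
knobL [ 0.6716 -0.123   0.27  ]
knobR [ 0.6738 -0.3676  0.27  ]
soap base [ 0.5572 -0.4766  0.    ]
soap cap [ 0.5649 -0.4624  0.13  ]
post R base [ 0.7434 -0.3522  0.    ]
soap side [ 0.55634291 -0.47001305  0.13      ] [ 0.56416584 -0.47232196  0.03      ]
```

```bash
python3 - <<'E'
from h import *
to([(.576,-.325,.228),(.668,-.325,.122)])
E
python3 -m jog '[[3,4,1,0,0,0,1],[6,8,3,0,0,0,1],[8,12,6,0,0,0,1],[8,14.8,9,0,0,0,1],[8,14.8,11,0,0,0,1],[8,14.8,11,0,0,0,1],[8,14.8,11,0,0,0,1]]'
python3 - <<'E'
from h import *
to([(.576,-.325,.228),(.668,-.325,.122)])
E
```

```text
t 7.15 tcp [ 0.4364 -0.1771  0.2647] rpy [-3.126 -0.714 -0.013] F [-0.2 -0.5 -0.6]
(0.576, -0.325, 0.228) -> [ 8.3 14.8 11.8] [-0.4 -0.9 -0.5]
(0.668, -0.325, 0.122) -> [ 8.3 14.9 25.9] [-0.4 -0.9 -0.5]
time: 7.85
eef_pos: [0.5691, -0.3237, 0.2344]
tool_rot: [-3.129, -0.716, -0.008]
force: [-0.1, 0.2, -0.5]
opening: -0.0001
t 7.85 tcp [ 0.5691 -0.3237  0.2344] rpy [-3.129 -0.716 -0.008] F [-0.1  0.2 -0.5]
(0.576, -0.325, 0.228) -> [0.1 0.1 0.9] [-0.4 -1.  -0.4]
(0.668, -0.325, 0.122) -> [ 0.1  0.2 15. ] [-0.4 -1.  -0.4]
```

```bash
python3 -m jog '[[0.1,0.1,3,0,0,0,1],[0.1,0.2,6,0,0,0,1],[0.1,0.2,9,0,0,0,1],[0.1,0.2,12,0,0,0,1],[0.1,0.2,14,0,0,0,1],[0.1,0.2,15,0,0,0,1],[0.1,0.2,15,0,0,0,1]]'
python3 - <<'E'
from h import *
from cell import *
w=capture("wrist"); s=capture("side")
b=cv2.resize(s["img"][190:310,270:390],(384,384),interpolation=2)
cv2.imwrite("pics/w7.png",cv2.cvtColor(np.hstack([w["img"][:,100:],b])[:, :800],4))
arc((.626,-.2395),-.02,.085,.12,[(1.57,-.035),(1.4,-.022),(1.2,-.022),(1,-.022),(.8,-.022),(.6,-.022),(.4,-.022),(.2,-.022),(0,-.022),(-.05,-.015)])
E
```

```text
time: 8.55
eef_pos: [0.6686, -0.3263, 0.1226]
tool_rot: [-3.13, -0.717, -0.009]
force: [-0.9, 0.5, 0.7]
opening: 0.0004
t 8.65 tcp [ 0.6684 -0.3272  0.1237] rpy [-3.132 -0.718 -0.008] F [ 0.2  0.2 -1. ]
(np.float64(0.6592), np.float64(-0.3252), np.float64(0.12)) -> [-0.9 -0.2 -0.3] [-0.2 -1.1 -0.4]
(np.float64(0.6315), np.float64(-0.3271), np.float64(0.12)) -> [-3.  -0.  -2.2] [-0.2 -1.1 -0.4]
(np.float64(0.614), np.float64(-0.3265), np.float64(0.12)) -> [-4.3 -0.1 -3.3] [-0.2 -1.1 -0.4]
(np.float64(0.5969), np.float64(-0.3223), np.float64(0.12)) -> [-5.6 -0.5 -4.4] [-0.2 -1.1 -0.4]
(np.float64(0.581), np.float64(-0.3149), np.float64(0.12)) -> [-6.8 -1.2 -5.5] [-0.2 -1.1 -0.4]
(np.float64(0.567), np.float64(-0.3045), np.float64(0.12)) -> [-7.9 -2.3 -6.4] [-0.2 -1.1 -0.4]
(np.float64(0.5552), np.float64(-0.2915), np.float64(0.12)) -> [-8.8 -3.5 -7.2] [-0.2 -1.1 -0.4]
(np.float64(0.5463), np.float64(-0.2764), np.float64(0.12)) -> [-9.5 -5.1 -7.7] [-0.2 -1.1 -0.4]
(np.float64(0.5406), np.float64(-0.2598), np.float64(0.12)) -> [-9.9 -6.7 -8.1] [-0.2 -1.1 -0.4]
(np.float64(0.5402), np.float64(-0.2485), np.float64(0.12)) -> [-9.9 -7.8 -8.1] [-0.2 -1.1 -0.4]
```

View pics/w7.png

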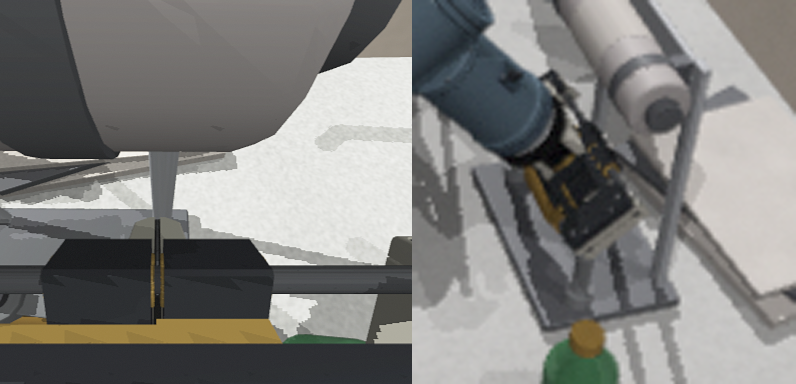

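The fingertips are beyond the lever, clear of the cartridge and post. Now sweep it shut.

```bash
python3 -m jog '[[-0.9,-0.1,-0.4,0,0,0,1],[-2,0,-1.4,0,0,0,1],[-3,0,-2.2,0,0,0,1],[-4.3,-0.1,-3.3,0,0,0,1],[-5.6,-0.5,-4.4,0,0,0,1],[-6.8,-1.2,-5.5,0,0,0,1],[-6.8,-1.2,-5.5,0,0,0,1]]'
python3 - <<'E'
from h import *
arc((.626,-.2395),-.02,.085,.12,[(.8,-.022),(.6,-.022),(.4,-.022),(.2,-.022),(0,-.022),(-.05,-.015)])
E
```

```text
time: 9.35
eef_pos: [0.5797, -0.3157, 0.1206]
tool_rot: [-3.133, -0.718, -0.01]
force: [0.2, -1.6, 0.7]
opening: 0.0008
t 9.35 tcp [ 0.5797 -0.3157  0.1206] rpy [-3.133 -0.718 -0.01 ] F [ 0.2 -1.6  0.7]
(np.float64(0.581), np.float64(-0.3149), np.float64(0.12)) -> [ 0.1 -0.1  0.1] [-0.1 -1.2 -0.4]
(np.float64(0.567), np.float64(-0.3045), np.float64(0.12)) -> [-1.  -1.1 -0.8] [-0.1 -1.2 -0.4]
(np.float64(0.5552), np.float64(-0.2915), np.float64(0.12)) -> [-1.9 -2.4 -1.6] [-0.1 -1.2 -0.4]
(np.float64(0.5463), np.float64(-0.2764), np.float64(0.12)) -> [-2.6 -3.9 -2.2] [-0.1 -1.2 -0.4]
(np.float64(0.5406), np.float64(-0.2598), np.float64(0.12)) -> [-3.  -5.6 -2.5] [-0.1 -1.2 -0.4]
(np.float64(0.5402), np.float64(-0.2485), np.float64(0.12)) -> [-3.1 -6.7 -2.5] [-0.1 -1.2 -0.4]
```

```bash
python3 -m jog '[[-1,-1.1,-0.8,0,0,0,1],[-1.9,-2.4,-1.6,0,0,0,1],[-2.6,-3.9,-2.2,0,0,0,1],[-3,-5,-2.5,0,0,0,1],[-3,-5.6,-2.5,0,0,0,1],[-3,-6,-2.5,0,0,0,1],[-3,-6,-2.5,0,0,0,1]]'
python3 - <<'E'
from h import *
arc((.626,-.2395),-.02,.085,.12,[(0,-.022),(0,-.015)])
E
```

```text
time: 10.05
eef_pos: [0.5416, -0.264, 0.1196]
tool_rot: [3.134, -0.715, -0.008]
force: [-8.1, -21.4, -2.1]
opening: 0.0006
t 10.05 tcp [ 0.5416 -0.264   0.1196] rpy [ 3.134 -0.715 -0.008] F [ -8.1 -21.4  -2.1]
(np.float64(0.5406), np.float64(-0.2598), np.float64(0.12)) -> [-0.1 -0.4 -0.1] [ 0.7 -1.  -0.4]
(np.float64(0.5407), np.float64(-0.2528), np.float64(0.12)) -> [-0.  -1.1 -0.1] [ 0.7 -1.  -0.4]
```

It takes 21 N, with the fingers about where the stop should be. Back off in -y, then up, and check.

```bash
python3 -m jog '[[0,2,0,0,0,0,1],[0,3.5,0,0,0,0,1],[0,3.5,-4,0,0,0,1],[0,3,-9,0,0,0,1],[0,2,-14,0,0,0,1],[0,2,-17,0,0,0,1],[0,2,-17,0,0,0,1],[0,2,-17,0,0,0,1]]'
python3 - <<'E'
from h import *
from cell import *
w=capture("wrist"); s=capture("side")
b=cv2.resize(s["img"][120:310,215:405],(384,384),interpolation=2)
cv2.imwrite("pics/w8.png",cv2.cvtColor(np.hstack([w["img"][:,96:],b]),4))
np.savez("pics/w8.npz",**w);to([(.43,-.28,.3)])
E
```

```text
time: 10.85
eef_pos: [0.4302, -0.2762, 0.2466]
tool_rot: [-3.131, -0.717, -0.01]
force: [-0.5, -0.6, 0.0]
opening: 0.0009
t 10.95 tcp [ 0.4306 -0.2751  0.2453] rpy [-3.127 -0.716 -0.012] F [-0.2  0.1 -0.5]
(0.43, -0.28, 0.3) -> [ 3.6  0.4 -4.2] [-0.4 -1.  -0.5]
```

View pics/w8.png

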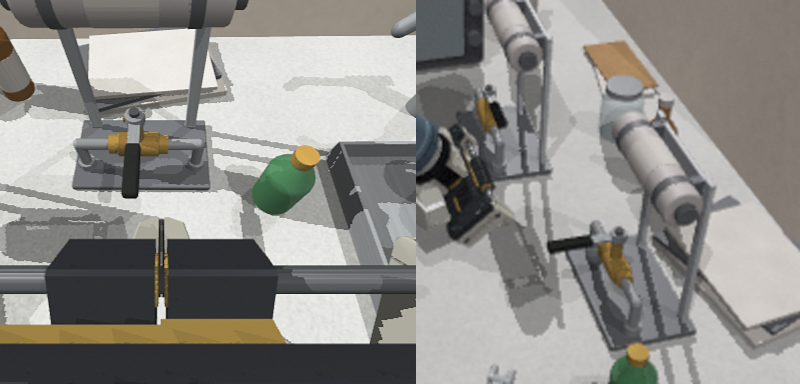

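```bash
python3 - <<'E'
from h import *
c=dict(np.load("pics/w8.npz"))
a=plane(c,231,115,.15);t=plane(c,227,193,.135);m=plane(c,229,150,.142);print(a,m,t,"duty joint",np.arctan2(a[1]-t[1],a[0]-t[0])+.02)
c=dict(np.load("pics/w5.npz"))
a=plane(c,196,157,.15);t=plane(c,293,167,.138);print("standby",a,t,np.arctan2(a[1]-t[1],a[0]-t[0])+.02)
p=plane(c,140,187,.075);q=plane(c,270,188,.075);print("pipe dir",p,q,np.arctan2(p[0]-q[0],q[1]-p[1]))
E
python3 -m jog '[[3,0,-3,0,0,0,1],[3.6,0.4,-4.2,0,0,0,1],[3.6,0.4,-4.2,0,0,0,1],[3.6,0.4,-4.2,0,0,0,1],[3.6,0.4,-4.2,0,0,0,1]]'
```

```text
[ 0.61839446 -0.24206729  0.15      ] [ 0.56859721 -0.24076553  0.142     ] [ 0.51191586 -0.2401158   0.135     ] duty joint 0.001674508083478684
standby [0.53524407 0.21731354 0.15      ] [0.52762031 0.10052434 0.138     ] 1.5256108186303179
pipe dir [0.53411854 0.3150146  0.075     ] [0.53110689 0.12645063 0.075     ] 3.1256224717139336
time: 11.45
eef_pos: [0.43, -0.2791, 0.2997]
tool_rot: [-3.125, -0.715, -0.012]
force: [-0.5, 0.2, -0.5]
opening: 0.0006
```

Both are at their stops: duty measures about 0.00 rad, standby about 1.53 rad. The arm is clear, so I'm handing in.

```bash
python3 -c "
from cell import *
close_job()"
```

```text
the job is handed in; nothing more can be done
```

The water is changed over to the other filter. I pushed the standby valve (left stand) open against its stop first, then pulled the duty valve (right stand) shut against its stop. The job is handed in at about 11.5 s on the robot clock; no verdict was reported.

- **At the stops:** both levers resisted with about 20 N, where turning needs only about 4 N.
- **Lever angles:** measured in the images, standby is about 1.53 rad and duty about 0.00 rad. The standby picture dates from before I moved to the duty valve. The last side view still showed that lever along its pipe, but I did not measure it again.
- **Clearance:** the arm ended in free air, above and on the robot's side of the levers, with no contact force.
- **Bystanders:** the arm stayed clear of them on every path. The soap bottle was still upright in the last view. I did not re-measure the dish, mug or spanner at the end.
- **Disagreement:** the first far-camera estimates of the standby axis differed by up to 17 mm. I settled this with closer wrist views before touching anything.

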